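# Hold a tube-rack module against the sprung stop for screwing

### The job

Be a third hand for the colleague who will screw the white tube-rack module down on the assembly fixture: first take the pink highlighter out of the fixture and put it in the blue tray, then slide the module along the fixture's bed, flat, square and centred between the two dark lines, against the grey sprung stop, and press steadily so that the stop's black pointers stand in the green band, never going deep into the red. Finish while still holding the module pressed there (do not let go), and leave the blue-capped vial and the yellow-lidded tip box where they stand.

Things in the scene. Friction and masses are not known exactly. Their poses are not given: they have to be found in the camera images.
- jig: Fixed assembly fixture: aluminium bed, top 10 mm above the bench, x -215 to 115, y -65 to 65 mm. Origin: bench level, centre line, below the front face of the stop at rest. +x: pressing direction, roughly away from the robot; z up. Dark lines at y +-25 mm mark where the module's sides belong. Blue spring housing behind the stop: x 72 to 112, 76 mm wide, top 52 mm above the bench.
- stop (a joint): How far the grey sprung stop is pushed in along the fixture's +x, m: 0 at rest, 0.040 at its end. The spring pushes back 3.5 N at 0 plus 0.35 N per mm (10 N at 0.019). Black pointers level with its front face, one each side, run over colour scales on the bed: white 0 to 0.012, green 0.012 to 0.026, red beyond.
- stop_face (a point): Centre of the front face of the grey stop plate (10 mm thick, 66 mm wide, from 12 to 56 mm above the bench); the point is 32.5 mm above the bench and moves with the stop. Axes as the fixture's.
- module_center (a point): Centre (half-way up, 22.5 mm above the underside) of the white tube-rack module: loose solid block 90 mm long (x), 50 wide (y), 45 tall, about 0.2 kg, two rows of four dark holes on top. Stands on the fixture's bed with its front some 10 cm short of the stop, a little off centre and skewed; either end may face the stop.
- pen_center (a point): Centre of the pink highlighter, a flat-sided pen 120 mm long (its x), 18 mm wide (its y), 16 mm thick, 25 g. It lies across the fixture's bed between the module and the stop. The point is half-way up, 8 mm above its underside.
- tray: Blue open pen tray fixed to the bench, 190 mm (its x) x 140 mm (its y), walls 4 mm thick and 22 mm high, floor 4 mm thick; origin at the centre of its underside. It stands to the left or to the right of the fixture.
- tuberack: Bystander fixed to the bench on the side opposite the tray: white rack with purple-capped tubes, 190 x 100 mm, 90 mm tall; origin at the centre of its underside.
- vial: Bystander, to be left alone: small clear vial with a blue cap, 28 mm across, 50 mm tall, standing; origin in the middle of its underside.
- tipbox: Bystander, to be left alone: white pipette-tip box with yellow lid, 85 x 125 x 62 mm; origin in the middle of its underside.
There are look-alikes about, which are no part of the job. Of the things shaped like the tray, the blue one is meant.

How it is judged:
By the outcome, as a careful person would: the job done as asked, in the order asked, and still so for the second after the job is handed in, while the arm keeps its last pose, push and grip.
It also fails if it takes over 64 s, if anything falls off the work surface, if the arm or the gripper's body presses on something with over 40 N, if the wrist force passes 120 N, or if a joint passes its speed limit or range.

### The arm

A 6-joint arm with a two-finger parallel gripper is mounted at the origin on the work surface. World frame = base frame: x ahead of the robot, y to its left, z up, the work surface at z = 0. Lengths are in mm, angles in rad, forces in N, time in s.
With the tool pointing down it reaches from about 400 to 925 mm from the base axis. Payload 12.5 kg.
Tool frame: the origin (TCP) lies at the very end of the fingers, on their centre line; the grasp point (between the pads) lies 19 mm behind it; z points along the fingers, x is the direction in which the jaws open and shut, and the axes are right-handed (so a half turn about z gives the same grasp; the last joint's range is limited). The gripper opens to 95 mm and grips with 3 to 60 N. Pads are 20 mm wide; open, the fingers measure 119 mm over their backs; the gripper's body (75 mm by 180 mm) begins 59 mm behind the grasp point.
Start: joints at [-1.349, 0.491, 1.559, -0, 1.092, -0.106], TCP at [201.249, -591.731, 214.661] pointing down, gripper open.
Joint ranges: [-3.1, 3.1], [-0.84, 2.19], [0.05, 2.79], [-1.13, 4.28], [0.06, 2.93], [-2.69, 2.69]. Speed limits (rad/s): [2.22, 2.22, 2.79, 3.14, 3.14, 3.14].

### API

Orientations are given as [roll, pitch, yaw] about the fixed x, y, z axes, in that order (R = Rz(yaw) Ry(pitch) Rx(roll)).
In Python, from cell import state, viewer, ticket, look_for, regions_of gives the robot as it stands.
- The arm moves only by the shell command python3 -m inch 'ROWS'. ROWS is JSON, a list of rows, each a list of 7 numbers: the turn, a rotation vector about the world's x, y, z in degrees, then the shift along the world's x, y, z in mm, then the opening, from -1 (shut) to 1 (fully open). In form: [[rx, ry, rz, tx, ty, tz, hand], ...]. A call has 1 to 10 rows; each row shifts and turns the commanded pose from where the row before left it; what a row does not reach is not made up. A row lasts 1/10 s, in which the tool goes at most 50 mm and 8.59 degrees, less where a joint would pass 70% of its speed; a pose out of reach is approached as far as the arm can. A call with a gripper value outside its range is refused whole. The fingers move at their own pace and stop on an object; the grip force is fixed at half the most. Time passes only in rows, so rows that do not move let the fingers close. It gives the time, the measured TCP pose, the force and the opening at its end, in the units of the state.
- state(): the state, without advancing time (a new reading comes with each control period).
- viewer.read_camera(name): name is "side" or "top" or "wrist"; returns a dict with "color" (480x640x3 uint8, red, green, blue), "depth" (480x640 float32, mm along the optical axis (not along the pixel's ray), 0 where there is no reading), "fx", "fy", "cx", "cy" (pixels), "position" and "orientation" of the camera in the world. Camera axes: x right, y down, z forward; pixel columns grow to the right and rows downward; lengths in mm; the calibration is good to about 2 mm. A picture is of the moment at which its call begins.
- ticket.job_done(): hands the job in, once; it reports no verdict.
Trained networks look in the newest picture that a camera, given by its name, has taken for a name from the list of things; names that differ only in an ending like _2 or _b are one class to them, and where a whole thing is asked for, a point or a joint stands for the part that bears it (a point fixed in the world has none). Each returns a list of dicts, best first, with "score" (0 to 1); they miss things now and then, are a little off and sometimes report something else, mostly with a low value. They report only what shows in the picture. A call takes as long as a camera call. They do not tell look-alikes from the thing itself.
- look_for(name, camera): "box" ([left, top, right, bottom] as shares, 0 to 1, of the picture: columns of its width, rows of its height, round what is visible of it).
- regions_of(name, camera): "pixels" (480x640 bool, what is visible of it) and "box" ([left, top, right, bottom] as shares, 0 to 1, of the picture: columns of its width, rows of its height, round what is visible of it).
The state is a dict: "t": time; "joints": joint angles; "qvel": joint speeds; "tau": joint torques, N m; "eef_pos": TCP position; "tcp_rot": TCP orientation; "ft_force": force on the tool from outside, world axes, zero at the start; "moment": the same for the moment, N m; "opening": opening from 0.0 (shut) to 1.0 (fully open).
Only numpy, scipy, OpenCV 4.12 (cv2) and the standard library are available. Lean on these libraries where they do the work, as an engineer would, in place of code of your own. Each camera call takes 0.05 s, during which the arm holds its last target. There are 200 camera calls.

## Working session

There is one attempt and no reset: what is moved stays moved. The work goes in short steps, Python scripts to look and compute and a shell command to move; the robot and the scene stay as the last step left them, time stands still between calls to the robot, and variables do not carry over. Pictures are saved under pics/ and viewed, on a budget of 10 in all, crops included, one or two more only if the job needs it, and the job is handed in when it is done.

```bash
ls; mkdir -p pics; cat > h.py <<'E'
import numpy as np, cv2
from scipy.spatial.transform import Rotation as R
from cell import state, viewer, ticket, look_for, regions_of
def rot(c):
    o=np.array(c["orientation"],float)
    if o.shape==(3,3): return o
    if o.size==4: return R.from_quat(o).as_matrix()
    return R.from_euler('xyz',o).as_matrix()
def cloud(c):
    d=c["depth"]; v,u=np.mgrid[:480,:640]
    p=np.stack([(u-c["cx"])/c["fx"]*d,(v-c["cy"])/c["fy"]*d,d],-1)
    return p@rot(c).T+np.array(c["position"])
def save(c,n): cv2.imwrite(f"pics/{n}.png",c["color"][...,::-1])
E
python3 - <<'E'
from h import *
s=state(); print(s)
c=viewer.read_camera("top"); print(c["position"],c["orientation"],c["fx"])
save(c,"top1"); np.savez("top1.npz",xyz=cloud(c),col=c["color"])
for n in ["jig","stop","module_center","pen_center","tray","tuberack","vial","tipbox"]:
    for r in regions_of(n,"top"):
        m=r["pixels"]; P=cloud(c)[m]; v,u=np.nonzero(m)
        print(n,round(r["score"],2),"px",u.mean().round(),v.mean().round(),"med",np.median(P,0).round(),"n",m.sum())
E
```

```text
pics
{'t': 0.0, 'joints': array([-1.34862474e+00,  4.91564537e-01,  1.55940780e+00,  4.28101533e-05,
        1.09164526e+00, -1.05566927e-01]), 'qvel': array([ 7.29116429e-05,  4.81605720e-04, -7.59982671e-04, -9.68237061e-04,
       -1.87259184e-03,  2.97105867e-04]), 'tau': array([-1.10864858e-03, -6.12646508e+01, -2.58180857e+01,  6.92177704e-02,
        4.82050551e-02, -7.50116214e-05]), 'eef_pos': array([ 201.19418067, -591.51225165,  214.07298345]), 'tcp_rot': array([-3.14144690e+00,  1.01523301e-03, -1.24307750e+00]), 'ft_force': array([ 0.5536996 , -0.36502119, -0.99164274]), 'moment': array([-0.00031461,  0.02167726,  0.0082005 ]), 'opening': 0.9997277922389027}
[ 289.9488715  -117.66395325 1309.31488073] [-2.96687357e+00  2.02632416e-04 -1.60056789e+00] 530.9499853751447
jig 0.58 px 254.0 214.0 med [602.  26.  11.] n 5615
stop 0.63 px 253.0 186.0 med [642.  22.  39.] n 527
module_center 0.69 px 258.0 256.0 med [473.  12.  55.] n 844
pen_center 0.88 px 261.0 218.0 med [572.   7.  26.] n 324
tray 0.82 px 524.0 312.0 med [ 323. -627.    5.] n 4957
tray 0.77 px 413.0 255.0 med [ 473. -367.    5.] n 4520
tuberack 0.61 px 127.0 246.0 med [507. 324.  55.] n 3746
vial 0.44 px 157.0 166.0 med [708. 263.  48.] n 166
tipbox 0.89 px 383.0 164.0 med [ 691. -297.   61.] n 1875
```

View pics/top1.png

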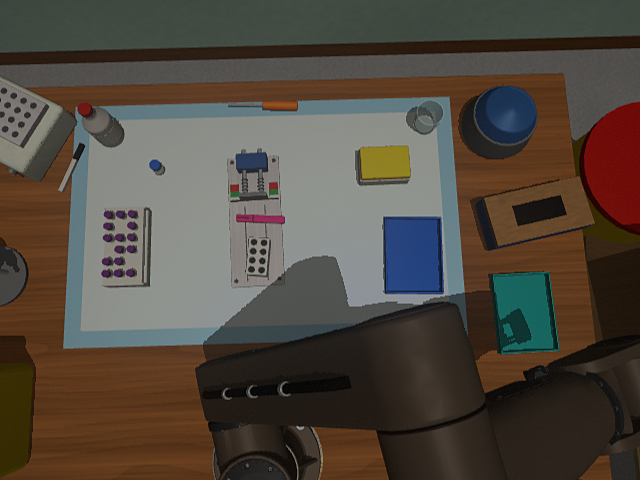

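Top view: the fixture is at px (254,218), the module at (258,256) and the pink pen at (261,218). Possible mix-ups:
- **Trays:** the blue tray at (413,255) is the one meant; the teal one at (524,312) is a look-alike.
- **Pens:** the black marker at (70,168) and the orange screwdriver at (265,105) are not the pink pen.
- **Racks:** there is another rack at (20,110), off the mat.

Next I go over the fixture for a close wrist view.

```bash
python3 -m inch '[[0,0,5,22,40,12,1],[0,0,5,22,40,12,1],[0,0,5,22,40,12,1],[0,0,5,22,40,12,1],[0,0,5,22,40,12,1],[0,0,5,22,40,12,1],[0,0,5,22,40,12,1],[0,0,5,22,40,12,1],[0,0,5,22,40,12,1],[0,0,5,22,40,12,1]]' | tail -c 500
python3 -m inch '[[0,0,5,22,40,12,1],[0,0,5,22,40,12,1],[0,0,5,22,40,12,1],[0,0,5,22,40,12,1],[0,0,1,22,40,12,1],[0,0,0,0,0,0,1],[0,0,0,0,0,0,1]]' | tail -c 500
python3 - <<'E'
from h import *
s=state(); print(s["t"],s["eef_pos"],s["tcp_rot"])
c=viewer.read_camera("wrist"); print(c["position"],c["orientation"],c["fx"])
save(c,"w1"); X=cloud(c); np.savez("w1.npz",xyz=X,col=c["color"])
for n in ["stop","module_center","pen_center"]:
    for r in regions_of(n,"wrist"):
        m=r["pixels"]; P=X[m]; v,u=np.nonzero(m)
        top=P[P[:,2]>np.percentile(P[:,2],50)-4]
        rc=cv2.minAreaRect(top[:,:2].astype(np.float32))
        print(n,round(r["score"],2),"px",u.mean().round(),v.mean().round(),"med",np.median(P,0).round(1),"n",m.sum(),rc)
E
```

```text
t: 1.45
eef_pos: [421.7, -189.9, 335.4]
tcp_rot: [3.141, -0.001, -0.367]
ft_force: [0.5, -0.5, -0.2]
opening: 0.997
t: 2.15
eef_pos: [531.3, 9.0, 394.4]
tcp_rot: [3.141, 0.0, -0.002]
ft_force: [-0.5, -0.1, 0.4]
opening: 1.0
2.15 [531.26588779   9.01580428 394.43304399] [ 3.14138322e+00  2.45564551e-04 -1.87174694e-03]
[531.78713995  74.40491869 565.81616382] [ 2.90229001e+00  3.39057451e-04 -1.94892216e-03] 375.9263851365199
stop 0.81 px 403.0 187.0 med [639.5  24.7  40.2] n 1556 ((639.2077026367188, 25.9129638671875), (73.43392944335938, 223.98646545410156), 83.85625457763672)
module_center 0.85 px 275.0 196.0 med [474.4  14.2  56.4] n 2488 ((479.3946533203125, 33.24393081665039), (92.6697998046875, 95.7557144165039), 84.09237670898438)
pen_center 0.83 px 346.0 196.0 med [571.5  10.6  27.1] n 1025 ((569.1748046875, 15.560592651367188), (46.273719787597656, 131.5321044921875), 13.048269271850586)
```

View pics/w1.png

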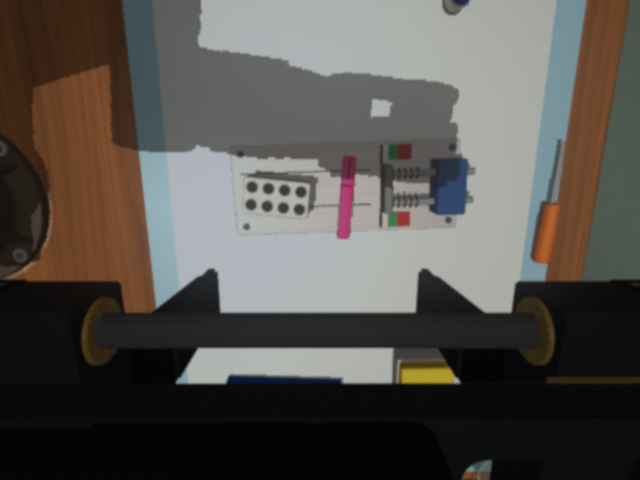

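The wrist view shows the module at px (275,196), the pink pen at (346,196), the stop at about (385,187) and the housing at (450,187). I'll now fit the poses by height and colour.

```bash
cat >> h.py <<'E'
def rect(pts):
    (cx,cy),(w,h),a=cv2.minAreaRect(pts.astype(np.float32))
    if w<h: w,h,a=h,w,a+90
    a=(a+90)%180-90
    return f"c=({cx:.1f},{cy:.1f}) L={w:.1f} W={h:.1f} long-axis={a:.2f}deg"
def clean(m,k=3):
    m=cv2.morphologyEx(m.astype(np.uint8),cv2.MORPH_OPEN,np.ones((k,k)))
    n,l,st,_=cv2.connectedComponentsWithStats(m)
    return l==1+np.argmax(st[1:,4])
E
python3 - <<'E'
from h import *
f=np.load("w1.npz"); X=f["xyz"]; C=f["col"].astype(int)
def onplane(m,z0): return X[m]
reg=(X[...,0]>380)&(X[...,0]<780)&(abs(X[...,1]-20)<120)
z=X[...,2]
def rep(n,m,k=3):
    m=clean(m&reg,k); print(n,m.sum(),rect(X[m][:,:2]),"z",np.median(z[m]).round(1))
    return m
r,g,b=C[...,0],C[...,1],C[...,2]
rep("pen",(r-g>60)&(b-g>20)&(z>19))
rep("module top",(z>50)&(z<61)&(X[...,0]<530))
rep("housing",(b-r>40)&(z>45)&(z<58),2)
bed=cv2.morphologyEx(((z>6)&reg).astype(np.uint8),cv2.MORPH_CLOSE,np.ones((3,3)))
rep("bed+all",bed>0)
st=(z>48)&(X[...,0]>600)&(X[...,0]<660)&(abs(C-C.mean(-1,keepdims=True)).max(-1)<30)
rep("stop top",st,2)
# edge line fits of the bed at long sides
m=clean((bed>0)&reg); P=X[m&(z<14)]
for lo,hi in [(420,720)]:
    for fn,nm in [(np.max,"y+"),(np.min,"y-")]:
        xs=np.arange(lo,hi,8); ys=[fn(P[abs(P[:,0]-x)<4][:,1]) for x in xs]
        k=np.polyfit(xs,ys,1); print(nm,np.degrees(np.arctan(k[0])),np.polyval(k,570),np.std(ys-np.polyval(k,xs)))
E
```

```text
pen 670 c=(566.4,14.7) L=132.2 W=39.7 long-axis=-76.60deg z 27.2
module top 2431 c=(474.2,12.0) L=90.0 W=50.2 long-axis=-5.87deg z 56.5
housing 955 c=(632.7,30.1) L=207.7 W=73.7 long-axis=-4.19deg z 53.2
bed+all 109200 c=(530.3,32.3) L=160.4 W=83.8 long-axis=-8.21deg z 508.3
stop top 441 c=(571.6,56.5) L=87.1 W=4.0 long-axis=-21.55deg z 481.4Traceback (most recent call last):
  File "<stdin>", line 21, in <module>
    return _wrapreduction(a, np.maximum, 'max', axis, None, out,
                          keepdims=keepdims, initial=initial, where=where)
    return ufunc.reduce(obj, axis, dtype, out, **passkwargs)
           ~~~~~~~~~~~~^^^^^^^^^^^^^^^^^^^^^^^^^^^^^^^^^^^^^
ValueError: zero-size array to reduction operation maximum which has no identity
```

```bash
cat > fit.py <<'E'
from h import *
import sys
f=np.load(sys.argv[1]); X=f["xyz"]; C=f["col"].astype(int); z=X[...,2]
reg=(X[...,0]>380)&(X[...,0]<780)&(abs(X[...,1]-20)<120)&(z<80)
r,g,b=C[...,0],C[...,1],C[...,2]
def rep(n,m,k=3):
    m=clean(m&reg,k); print(n,m.sum(),rect(X[m][:,:2]),"z",np.median(z[m]).round(1)); return m
rep("pen",(r-g>60)&(b-g>20)&(z>23)&(z<31))
rep("module top",(z>50)&(z<61)&(X[...,0]<530))
rep("housing",(b-r>30)&(z>49)&(z<58),2)
st=(z>52)&(z<61)&(X[...,0]>590)&(X[...,0]<660)&(b-r<25)
rep("stop top",st,2)
P=X[clean(reg&(z>7)&(z<15),5)]; print("bed",rect(P[:,:2]))
xs=np.arange(420,720,8)
for q,nm in [(99.5,"y+"),(0.5,"y-")]:
    ys=np.array([np.percentile(P[abs(P[:,0]-x)<4][:,1],q) for x in xs])
    ok=np.ones(len(xs),bool)
    for _ in range(3):
        k=np.polyfit(xs[ok],ys[ok],1); e=ys-np.polyval(k,xs); ok=abs(e)<2.5
    print(nm,np.degrees(np.arctan(k[0])).round(2),"y at x=570:",np.polyval(k,570).round(1),ok.sum(),len(xs))
E
python3 fit.py w1.npz
python3 - <<'E'
import cv2
a=cv2.imread('pics/w1.png')[130:250,220:480]
cv2.imwrite('pics/w1c.png',cv2.resize(a,None,fx=3,fy=3,interpolation=cv2.INTER_CUBIC))
E
```

```text
pen 664 c=(571.4,-7.6) L=88.1 W=16.6 long-axis=86.34deg z 27.2
module top 2431 c=(474.2,12.0) L=90.0 W=50.2 long-axis=-5.87deg z 56.5
housing 1050 c=(644.8,39.0) L=235.6 W=76.6 long-axis=-11.79deg z 53.1
stop top 385 c=(604.1,46.9) L=143.9 W=56.9 long-axis=-42.38deg z 57.1
bed c=(514.4,19.5) L=215.3 W=130.2 long-axis=1.93degTraceback (most recent call last):
  File "fit.py", line 16, in <module>
    ys=np.array([np.percentile(P[abs(P[:,0]-x)<4][:,1],q) for x in xs])
                 ~~~~~~~~~~~~~^^^^^^^^^^^^^^^^^^^^^^^^^^^
    return _quantile_unchecked(
        a, q, axis, out, overwrite_input, method, keepdims, weights)
    return _ureduce(a,
                    func=_quantile_ureduce_func,
    ...<5 lines>...
                    overwrite_input=overwrite_input,
                    method=method)
    r = func(a, **kwargs)
    result = _quantile(arr,
                       quantiles=q,
    ...<2 lines>...
                       out=out,
                       weights=wgt)
    slices_having_nans = np.isnan(arr[-1, ...])
                                  ~~~^^^^^^^^^
IndexError: index -1 is out of bounds for axis 0 with size 0
```

View pics/w1c.png

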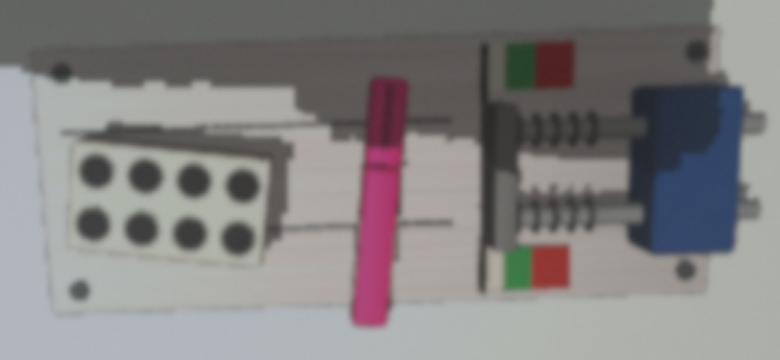

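```bash
cat > rp.py <<'E'
from h import *
f=np.load("w1.npz"); X=f["xyz"]; C=f["col"].astype(int); z=X[...,2]
O=np.array([531.787,74.405,565.816]); M=R.from_euler('xyz',[2.90229,3.39e-4,-1.949e-3]).as_matrix()
def ray(cu,cv_,h,cr=True):
    u,v=(220+cu/3,130+cv_/3) if cr else (cu,cv_)
    d=M@np.array([(u-320)/375.93,(v-240)/375.93,1]); return (O+d*(h-O[2])/d[2]).round(1)
for n,h,pts in [("bed",10,[(30,50),(720,27),(708,291),(55,315)]),("lines",10,[(62,132),(452,119),(270,230),(452,222)]),("holes",10,[(61,73),(697,51),(686,270),(80,291)]),
  ("pen",26,[(388,78),(370,325)]),("bar",12,[(485,45),(482,291)]),("house",52,[(632,88),(742,88),(735,252),(628,245)])]:
    print(n,[ray(*p,h)[:2].tolist() for p in pts])
r,g,b=C[...,0],C[...,1],C[...,2]
m=clean((r>1.6*g)&(b>1.15*g)&(X[...,0]>540)&(X[...,0]<605)&(z<35)&(abs(X[...,1]-20)<120),2)
v,u=np.nonzero(m); Q=np.array([ray(a,c,26,False) for a,c in zip(u,v)]); print("pen",rect(Q[:,:2]),np.median(z[m]))
E
python3 rp.py
```

```text
bed [[402.4, 76.9], [731.6, 86.9], [736.6, -41.4], [407.5, -53.2]]
lines [[415.7, 38.2], [605.3, 44.0], [516.5, -10.1], [606.8, -6.2]]
holes [[416.7, 66.2], [721.5, 75.8], [724.7, -30.6], [420.7, -40.8]]
pen [[572.7, 63.8], [565.8, -54.8]]
bar [[619.7, 78.8], [622.6, -40.8]]
house [[679.5, 59.8], [728.5, 59.7], [732.0, -14.3], [682.5, -11.0]]
pen c=(570.4,3.9) L=117.6 W=17.4 long-axis=86.50deg 27.130078812336706
```

Jig: origin ≈ (619.5, 19), yaw ≈ 1.9°. The bed comes out 330×130, as given. The pen centre is (570.4, 3.9) with its axis at 86.5°. The crop confirms it is the pink pen across the bed, measured L=118, W=17. I'll partly close the hand so the fingers fit between module and stop, then go down.

```bash
python3 -m inch '[[0,0,-3.4,39,-5,-20,-0.05],[0,0,0,0,0,-45,-0.05],[0,0,0,0,0,-45,-0.05],[0,0,0,0,0,-45,-0.05],[0,0,0,0,0,-45,-0.05],[0,0,0,0,0,-45,-0.05],[0,0,0,0,0,-45,-0.05],[0,0,0,0,0,-30,-0.05],[0,0,0,0,0,0,-0.05]]'
python3 - <<'E'
from h import *
c=viewer.read_camera("wrist"); save(c,"w2"); print(state()["eef_pos"],state()["tcp_rot"])
E
```

```text
t: 3.25
eef_pos: [568.1, 2.4, 71.3]
tcp_rot: [-3.141, 0.007, -0.065]
ft_force: [-0.1, 1.0, 1.1]
opening: 0.474
[569.47459158   2.40805298  73.7659609 ] [-3.14147790e+00  3.08179226e-03 -6.46245914e-02]
```

View pics/w2.png

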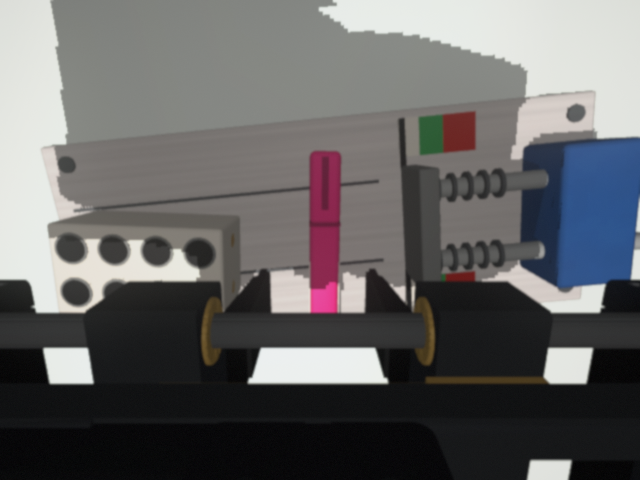

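The pen (px 325,230) lies between the fingers (250 and 385). The fingers clear the module's front and the stop, so I'll descend, close and lift.

```bash
python3 -m inch '[[0,0,0,0,0,-30,-0.05],[0,0,0,0,0,-30,-0.05],[0,0,0,0,0,0,-0.05],[0,0,0,0,0,0,-1],[0,0,0,0,0,0,-1],[0,0,0,0,0,0,-1],[0,0,0,0,0,0,-1]]'
python3 -m inch '[[0,0,0,0,0,0,-1],[0,0,0,0,0,20,-1],[0,0,0,0,0,40,-1],[0,0,0,0,0,40,-1],[0,0,0,0,0,40,-1]]'
python3 - <<'E'
from h import *
X=np.load("top1.npz")["xyz"];C=np.load("top1.npz")["col"].astype(int)
b=C[...,2]-C[...,0]
m=(b>60)&(X[...,0]>370)&(X[...,0]<600)&(X[...,1]<-260)&(X[...,1]>-480)&(X[...,2]<40)
m=clean(m,3);print(rect(X[m][:,:2]))
E
```

```text
t: 4.0
eef_pos: [570.8, 3.2, 15.9]
tcp_rot: [3.141, -0.002, -0.063]
ft_force: [0.2, -0.9, 0.6]
opening: 0.199
t: 4.5
eef_pos: [570.0, 3.3, 156.5]
tcp_rot: [3.142, 0.0, -0.063]
ft_force: [-0.1, 0.6, 0.2]
opening: 0.186
c=(474.5,-363.3) L=180.4 W=134.5 long-axis=-2.03deg
```

Pen held (opening 0.186, i.e. 17.7 mm). Now to the blue tray, with the pen turned along the tray's long axis.

```bash
python3 -m inch '[[0,0,-8,-8,-33,0,-1],[0,0,-8,-8,-33,0,-1],[0,0,-8,-8,-33,0,-1],[0,0,-8,-8,-33,0,-1],[0,0,-8,-8,-33,0,-1],[0,0,-8,-8,-33,0,-1],[0,0,-8,-8,-33,0,-1],[0,0,-8,-8,-33,0,-1],[0,0,-8,-8,-33,0,-1],[0,0,-8,-8,-33,0,-1]]'
python3 -m inch '[[0,0,-8,-8,-35,0,-1],[0,0,0,-8,0,-33,-1],[0,0,0,0,0,-35,-1],[0,0,0,0,0,-35,-1],[0,0,0,0,0,-20,-1],[0,0,0,0,0,0,-1]]'
python3 - <<'E'
from h import *
c=viewer.read_camera("wrist"); save(c,"w3"); print(state()["eef_pos"],state()["tcp_rot"])
E
```

```text
t: 5.5
eef_pos: [489.7, -328.0, 155.1]
tcp_rot: [-3.141, -0.0, -1.465]
ft_force: [-0.3, 0.1, -2.0]
opening: 0.19
t: 6.1
eef_pos: [473.2, -360.8, 29.4]
tcp_rot: [3.138, 0.003, -1.599]
ft_force: [-0.8, -0.2, 0.2]
opening: 0.186
[ 473.95344933 -361.43060804   31.15404125] [ 3.14010654e+00  1.24204145e-03 -1.59904751e+00]
```

View pics/w3.png

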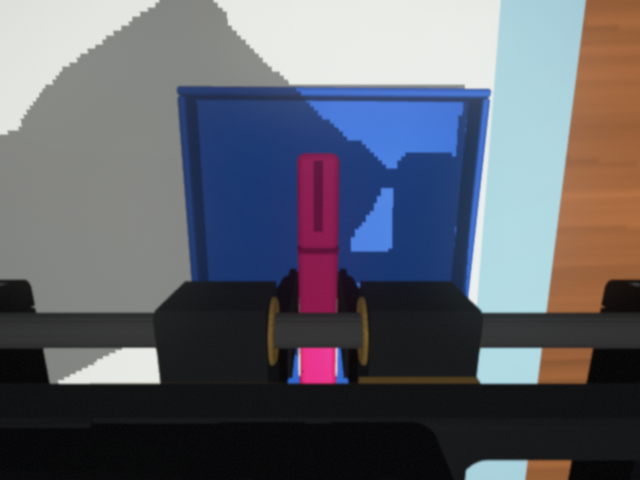

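The pen (px 318,240) hangs inside the blue tray, clear of its walls. I'll lower it, release and rise.

```bash
python3 -m inch '[[0,0,0,0,0,-10,-1],[0,0,0,0,0,-10,-1],[0,0,0,0,0,0,-1],[0,0,0,0,0,0,-0.3],[0,0,0,0,0,0,-0.3],[0,0,0,0,0,0,-0.3],[0,0,0,0,0,40,-0.3],[0,0,0,0,0,50,0],[0,0,0,0,0,50,0.5],[0,0,0,0,0,50,1]]'
python3 -m inch '[[0,0,0,0,40,30,1],[0,0,0,0,40,30,1],[0,0,0,0,40,20,1],[0,0,0,0,40,0,1],[0,0,-1,0,40,0,1],[0,0,-1,0,40,0,1],[0,0,-1,0,40,0,1],[0,0,-1,0,40,0,1],[0,0,0,0,0,0,1],[0,0,0,0,0,0,1]]'
python3 - <<'E'
from h import *
s=state(); print(s["t"],s["eef_pos"],s["tcp_rot"])
c=viewer.read_camera("wrist"); save(c,"w4"); X=cloud(c); C=c["color"].astype(int);z=X[...,2]
print(c["position"],c["orientation"])
m=clean((z>50)&(z<61)&(X[...,0]<530)&(X[...,0]>400)&(abs(X[...,1]-12)<60)); print(rect(X[m][:,:2]),np.median(z[m]))
t=viewer.read_camera("top"); X=cloud(t); r=regions_of("pen_center","top")
for q in r: print(q["score"],np.median(X[q["pixels"]],0))
E
```

```text
t: 7.15
eef_pos: [474.0, -361.5, 204.0]
tcp_rot: [-3.141, -0.0, -1.599]
ft_force: [0.5, 0.1, 0.6]
opening: 0.545
t: 8.15
eef_pos: [474.2, -41.2, 282.1]
tcp_rot: [-3.141, -0.0, -1.667]
ft_force: [0.9, 0.2, 0.6]
opening: 1.003
8.15 [474.22351882 -41.1750335  282.061307  ] [-3.14085243e+00 -3.56418149e-04 -1.66669168e+00]
[540.17429632 -48.08887826 453.48909291] [ 2.90352916e+00 -7.56906651e-04 -1.66673436e+00]
c=(475.0,11.6) L=89.8 W=50.0 long-axis=-6.21deg 56.442759429574295
0.94 [ 479.89637496 -358.74215188   19.39200778]
```

View pics/w4.png

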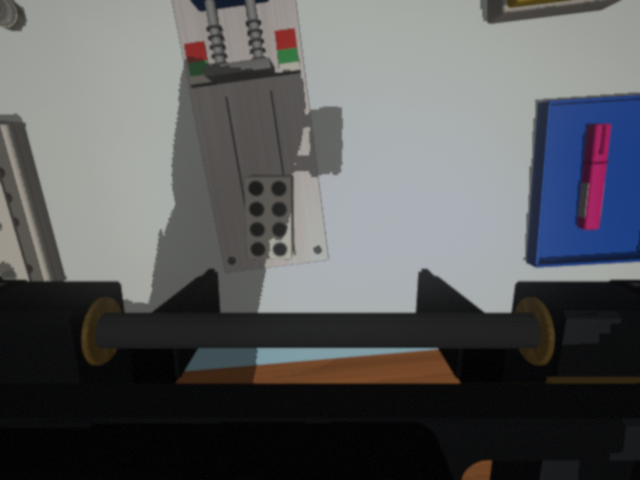

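The pen is in the blue tray (px 595,175). The module (px 268,215) measures the same again: (475, 11.7), −6.1°. Next I straddle it and grip.

```bash
python3 -m inch '[[0,0,-0.5,0,27,-34,1],[0,0,0,0.5,26,-40,1],[0,0,0,0,0,-45,1],[0,0,0,0,0,-45,1],[0,0,0,0,0,-40,1],[0,0,0,0,0,-30,1],[0,0,0,0,0,-30,1],[0,0,0,0,0,0,1],[0,0,0,0,0,0,1]]'
python3 -m inch '[[0,0,0,0,0,0,0.2],[0,0,0,0,0,0,0.2],[0,0,0,0,0,0,0.1],[0,0,0,0,0,0,-1],[0,0,0,0,0,0,-1],[0,0,0,0,0,0,-1],[0,0,0,0,0,0,-1]]'
python3 - <<'E'
from h import *
s=state(); print(s)
c=viewer.read_camera("top"); X=cloud(c);z=X[...,2]
c=viewer.read_camera("wrist"); save(c,"w5")
E
```

```text
t: 9.2
eef_pos: [474.9, 10.5, 17.8]
tcp_rot: [3.141, -0.0, -1.679]
ft_force: [-1.3, 0.1, 0.5]
opening: 1.001
t: 9.9
eef_pos: [474.8, 11.3, 17.8]
tcp_rot: [-3.141, -0.0, -1.678]
ft_force: [-0.1, 0.5, 3.0]
opening: 0.524
{'t': 9.9, 'joints': array([-1.15311453e-01,  6.04293936e-01,  2.09518255e+00, -1.09716060e-04,
        4.41936653e-01,  1.56235397e+00]), 'qvel': array([-0.00123634,  0.00085159,  0.00205884, -0.00016537, -0.00102147,
       -0.00099829]), 'tau': array([-4.53243842e-01, -5.15783036e+01, -1.01076221e+01, -1.05638900e-01,
       -1.70391155e-01,  3.99467099e-03]), 'eef_pos': array([474.80643542,  11.33313975,  17.7916515 ]), 'tcp_rot': array([-3.14141355e+00, -4.84561520e-05, -1.67756626e+00]), 'ft_force': array([-0.10392876,  0.48662171,  3.0089862 ]), 'moment': array([ 0.29496212,  0.00385194, -0.00992814]), 'opening': 0.5241961691360878}
```

View pics/w5.png

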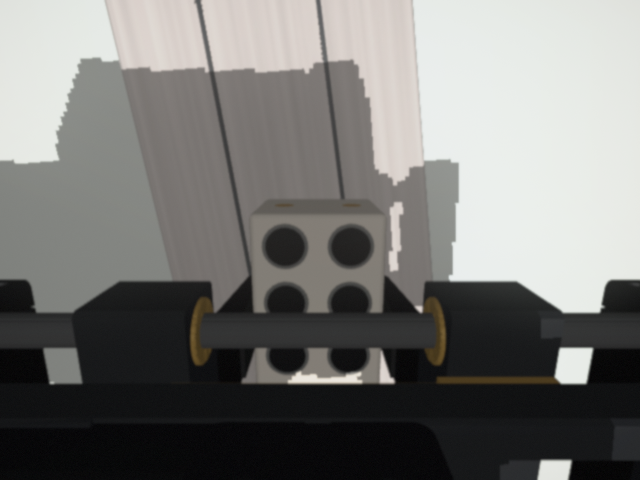

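Gripped (49.8 mm), with the module (px 318,290) square in the jaws. Both dark lines show at about (220,130) and (330,100), so I'll fit them for the fixture's exact yaw and centre.

```bash
cat > lines.py <<'E'
from h import *
def fit_lines(c, guesses, z0=10, w=9):
    O=np.array(c["position"]);M=rot(c);g=cv2.cvtColor(c["color"],cv2.COLOR_RGB2GRAY).astype(float)
    out=[]
    for (u0,v0,u1,v1) in guesses:
        pts=[]
        for v in range(v0,v1,2):
            uc=u0+(u1-u0)*(v-v0)/(v1-v0); us=np.arange(int(uc)-w,int(uc)+w+1)
            p=g[v,us]; d=np.clip(np.median(p)-15-p,0,None)
            if d.sum()<20: continue
            k=np.argmax(d); sl=slice(max(0,k-2),k+3); u=(us[sl]*d[sl]).sum()/d[sl].sum()
            r=M@np.array([(u-c["cx"])/c["fx"],(v-c["cy"])/c["fy"],1]); pts.append((O+r*(z0-O[2])/r[2])[:2])
        P=np.array(pts)
        for _ in range(3):
            k=np.polyfit(P[:,0],P[:,1],1); e=P[:,1]-np.polyval(k,P[:,0]); P=P[abs(e)<max(2*e.std(),.3)]
        print(len(P),"x",P[:,0].min().round(),P[:,0].max().round(),"yaw",np.degrees(np.arctan(k[0])).round(2),"y@475 %.1f y@570 %.1f"%(np.polyval(k,475),np.polyval(k,570)),"rms",e.std().round(2)); out.append(k)
    return out
E
python3 - <<'E'
from lines import *
c=viewer.read_camera("wrist"); print(c["position"],c["orientation"],state()["eef_pos"])
k=np.mean(fit_lines(c,[(198,2,246,240),(320,2,341,190)]),0)
print("centre",np.polyval(k,[475,550,600]),np.degrees(np.arctan(k[0])))
E
```

```text
[540.77951239   3.63841205 189.20087656] [ 2.90300919e+00 -4.40556400e-04 -1.67762982e+00] [474.83678439  11.32364969  17.78795447]
119 x 503.0 607.0 yaw 1.81 y@475 43.3 y@570 46.3 rms 0.05
94 x 522.0 602.0 yaw 1.89 y@475 -7.3 y@570 -4.1 rms 0.04
centre [18.03774702 20.4584143  22.07219249] 1.8486118551193629
```

```bash
python3 - <<'E'
from h import *
c=viewer.read_camera("wrist"); print(c["cx"],c["cy"]); X=cloud(c);z=X[...,2]
s=state(); T=s["eef_pos"]
# module sides in tool-lateral coords, near rows 205..270
a=np.radians(-6.1); ex=np.array([np.cos(a),np.sin(a)]); ey=np.array([-ex[1],ex[0]])
m=clean((z>52)&(z<60)&(np.arange(480)[:,None]<275)); P=X[m][:,:2]-T[:2]
l=P@ey; f=P@ex
print("z",np.median(z[m]),"lat",np.percentile(l,[.5,99.5]),"front",np.percentile(f,99.5))
b=[]
for lo in range(26,44,3):
    q=l[(f>lo)&(f<lo+3)]; 
    if len(q)>20: b.append((lo,q.min().round(2),q.max().round(2)))
print(b)
zz=z[20:60,220:300]; print("bed z",np.median(zz))
E
```

```text
317.59315378080674 241.82819091565477
z 56.4697541746464 lat [-25.16123977  23.8895706 ] front 44.59919333679193
[(26, np.float64(-25.58), np.float64(24.13)), (29, np.float64(-25.29), np.float64(24.44)), (32, np.float64(-25.76), np.float64(24.52)), (35, np.float64(-25.47), np.float64(24.14)), (38, np.float64(-25.32), np.float64(24.51)), (41, np.float64(-25.87), np.float64(24.43))]
bed z 11.281215503512072
```

Line centre relative to the module: shift +7.3 mm in y and turn +8°. I'll do that, then slide along the fixture.

```bash
python3 -m inch '[[0,0,2,0,1.8,0,-1],[0,0,2,0,1.8,0,-1],[0,0,2,0,1.8,0,-1],[0,0,2,0,1.9,0,-1],[0,0,0,10,0.32,0,-1],[0,0,0,10,0.32,0,-1],[0,0,0,10,0.32,0,-1],[0,0,0,10,0.32,0,-1],[0,0,0,0,0,0,-1],[0,0,0,0,0,0,-1]]'
python3 -m inch '[[0,0,0,10,0.32,0,-1],[0,0,0,10,0.32,0,-1],[0,0,0,10,0.32,0,-1],[0,0,0,0,0,0,-1],[0,0,0,0,0,0,-1]]'
python3 - <<'E'
from lines import *
s=state();print(s["eef_pos"],np.degrees(s["tcp_rot"]),s["ft_force"],s["moment"],s["opening"])
c=viewer.read_camera("wrist"); save(c,"w6")
E
```

```text
t: 11.1
eef_pos: [515.3, 19.8, 17.7]
tcp_rot: [-3.14, -0.0, -1.538]
ft_force: [2.6, 1.3, 3.5]
opening: 0.524
t: 11.6
eef_pos: [545.4, 20.8, 17.8]
tcp_rot: [-3.14, -0.0, -1.538]
ft_force: [3.8, 0.8, 2.9]
opening: 0.526
[545.37669603  20.76590609  17.77824921] [-1.79909745e+02 -1.22471869e-02 -8.81277017e+01] [3.8110347  0.83420161 2.87757821] [ 0.2310462  -0.35999261 -0.01492595] 0.525599251958134
```

View pics/w6.png

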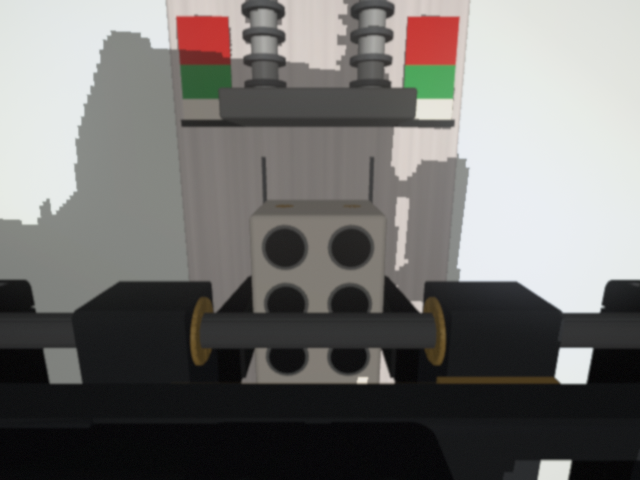

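The module (px 318,213) sits midway between the lines (264 and 371) and square to the pointer bar at row 123. I'll check that in numbers and get the distance to the stop.

```bash
python3 - <<'E'
from lines import *
c=viewer.read_camera("wrist"); X=cloud(c);z=X[...,2]
k=np.mean(fit_lines(c,[(264,160,264,198),(371,160,372,198)],11.3),0)
T=state()["eef_pos"]; a=np.radians(1.87); ex=np.array([np.cos(a),np.sin(a)]); ey=np.array([-ex[1],ex[0]])
m=clean((z>52)&(z<60)&(np.arange(480)[:,None]<275)&(np.arange(480)[:,None]>195)); P=X[m][:,:2]-T[:2]
l=P@ey;f=P@ex; print("module lat",(np.percentile(l,[.5,99.5])),"front",np.percentile(f,99.5))
print("line centre lat at +50:", (np.array([T[0]+50,np.polyval(k,T[0]+50)])-T[:2])@ey)
m=clean((z>53)&(z<62)&(np.arange(480)[:,None]<140)&(np.arange(480)[:,None]>80),2); P=X[m][:,:2]-T[:2]
l=P@ey;f=P@ex
print("stop top lat",np.percentile(l,[1,99]),"x",np.percentile(f,[1,99]),"z",np.median(z[m]))
E
```

```text
19 x 590.0 606.0 yaw 1.8 y@475 43.1 y@570 46.1 rms 0.03
19 x 591.0 608.0 yaw 1.86 y@475 -7.2 y@570 -4.1 rms 0.02
module lat [-25.17218148  23.82424406] front 44.21836517512969
line centre lat at +50: -0.6061265182467228
stop top lat [-33.09055119  31.10497936] x [76.80993427 86.3505717 ] z 57.21871298728766
```

Centred to 0.1 mm, with a gap of ≈32.5 mm to the stop. I'll advance 28 quickly, then slowly into the stop (about 51 in total).

```bash
python3 -m inch '[[0,0,0,10,0.32,0,-1],[0,0,0,10,0.32,0,-1],[0,0,0,8,0.26,0,-1],[0,0,0,3,0.1,0,-1],[0,0,0,3,0.1,0,-1],[0,0,0,3,0.1,0,-1],[0,0,0,3,0.1,0,-1],[0,0,0,0,0,0,-1],[0,0,0,0,0,0,-1]]'
python3 -m inch '[[0,0,0,3,0.1,0,-1],[0,0,0,3,0.1,0,-1],[0,0,0,3,0.1,0,-1],[0,0,0,2,0.06,0,-1],[0,0,0,0,0,0,-1],[0,0,0,0,0,0,-1]]'
python3 - <<'E'
from lines import *
s=state();print(s["eef_pos"],np.degrees(s["tcp_rot"]),s["ft_force"],s["opening"])
c=viewer.read_camera("wrist"); save(c,"w7")
E
```

```text
t: 12.6
eef_pos: [581.5, 22.2, 17.6]
tcp_rot: [3.135, 0.0, -1.538]
ft_force: [-14.5, -1.4, 15.6]
opening: 0.523
t: 13.2
eef_pos: [590.9, 22.5, 17.4]
tcp_rot: [3.131, 0.001, -1.538]
ft_force: [-21.0, -1.8, 18.1]
opening: 0.526
[590.93278813  22.53870788  17.39632013] [ 1.79387832e+02  3.08718247e-02 -8.80984992e+01] [-20.99776128  -1.78598991  18.13556611] 0.5260355357658829
```

View pics/w7.png

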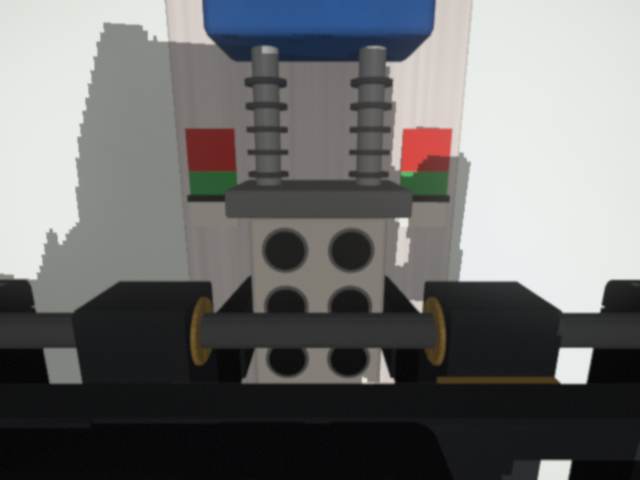

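The pointer bar (row 197) is just at the white/green boundary. Both pointers are level, and the module (px 318,245) is against the stop and centred. The press has pitched the tool about 0.6° nose-down (18 N upward force), so I'll level it while advancing about 6 mm more.

```bash
python3 -m inch '[[0,-0.3,0,1.5,0.05,0.1,-1],[0,-0.3,0,1.5,0.05,0.1,-1],[0,-0.1,0,1.5,0.05,0.1,-1],[0,0,0,1.5,0.05,0,-1],[0,0,0,0,0,0,-1],[0,0,0,0,0,0,-1]]'
cat > chk.py <<'E'
from lines import *
s=state();print(s["eef_pos"],np.degrees(s["tcp_rot"]),s["ft_force"],s["opening"])
c=viewer.read_camera("wrist"); X=cloud(c);z=X[...,2]; v=np.arange(480)[:,None]; g=c["color"].mean(-1)
T=s["eef_pos"]
m=(z>50)&(z<61)&(v>222)&(v<275)&(g>70)&(np.arange(640)>255)&(np.arange(640)<382); P=X[m]
A=np.c_[P[:,:2]-T[:2],np.ones(len(P))]; k,*_=np.linalg.lstsq(A,P[:,2],rcond=None); print("module top slope deg x,y",np.degrees(k[:2]).round(2),"z at tcp",k[2].round(2))
O=np.array(c["position"]);M=rot(c)
def pt(u,v,z0):
    r=M@np.array([(u-c["cx"])/c["fx"],(v-c["cy"])/c["fy"],1]); return (O+r*(z0-O[2])/r[2]).round(1)
# colour scale rows along columns: report transitions
C=c["color"].astype(int)
for u in (210,427):
    col=C[120:300,u-3:u+4].mean(1); gr=(col[:,1]>col[:,0]+25); rd=(col[:,0]>col[:,1]+50); dk=col.mean(1)<60
    dk&=~gr&~rd
    rows=lambda q:(120+np.nonzero(q)[0][[0,-1]]).tolist() if q.any() else None
    G,B,D=rows(gr),rows(rd),rows(dk); print(u,"green",G,"red",B,"dark",D)
    for n,q in (("green",G),("red",B),("dark",D)):
        if q: print("  ",n,[pt(u,w,11.3)[0] for w in q])
save(c,"w8")
E
python3 chk.py
```

```text
t: 13.85
eef_pos: [594.8, 22.7, 17.3]
tcp_rot: [3.138, 0.0, -1.538]
ft_force: [-28.9, -4.2, 21.9]
opening: 0.523
[594.77819983  22.66976655  17.33394111] [ 1.79790896e+02  2.62007521e-02 -8.81037088e+01] [-28.91583625  -4.19258221  21.93449348] 0.5233515723494575
module top slope deg x,y [0.19 0.02] z at tcp 56.28
210 green [181, 208] red [138, 178] dark [196, 299]
   green [np.float64(645.5), np.float64(632.8)]
   red [np.float64(664.9), np.float64(646.9)]
   dark [np.float64(638.5), np.float64(586.4)]
427 green [181, 208] red [137, 178] dark [196, 299]
   green [np.float64(648.8), np.float64(636.2)]
   red [np.float64(668.6), np.float64(650.2)]
   dark [np.float64(641.9), np.float64(590.0)]
```

View pics/w8.png

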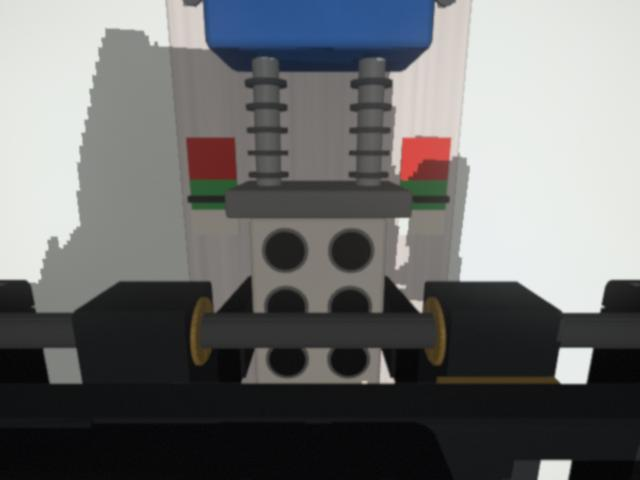

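Pointers (row 199) stand in the green (181–208), at about 17 mm on both sides, and the module is level to 0.2°. I'll ease off the 22 N downward load a little, so that the hold isn't loaded by bed friction.

```bash
for i in 1 2; do python3 -m inch '[[0,0,0,0,0,0.2,-1],[0,0,0,0,0,0,-1],[0,0,0,0,0,0,-1]]'; done; python3 chk.py
```

```text
t: 14.2
eef_pos: [594.8, 22.7, 17.3]
tcp_rot: [3.138, 0.0, -1.538]
ft_force: [-27.3, -4.1, 19.1]
opening: 0.523
t: 14.5
eef_pos: [594.9, 22.7, 17.3]
tcp_rot: [3.138, 0.0, -1.538]
ft_force: [-25.5, -3.3, 16.5]
opening: 0.525
[594.85269794  22.69586297  17.34219603] [ 1.79790561e+02  2.80223763e-02 -8.81035991e+01] [-25.45731807  -3.33508216  16.45354106] 0.5248816155567751
module top slope deg x,y [ 0.2  -0.01] z at tcp 56.24
210 green [181, 208] red [138, 178] dark [196, 299]
   green [np.float64(645.6), np.float64(632.9)]
   red [np.float64(665.0), np.float64(647.0)]
   dark [np.float64(638.6), np.float64(586.5)]
427 green [182, 208] red [137, 178] dark [196, 299]
   green [np.float64(648.5), np.float64(636.3)]
   red [np.float64(668.7), np.float64(650.3)]
   dark [np.float64(641.9), np.float64(590.1)]
```

```bash
python3 -m inch '[[0,0,0,0,0,0.2,-1],[0,0,0,0,0,0.2,-1],[0,0,0,0,0,0.2,-1],[0,0,0,0,0,0.1,-1],[0,0,0,0,0,0,-1],[0,0,0,0,0,0,-1]]'; python3 -m inch '[[0,0,0,0,0,0,-1],[0,0,0,0,0,0,-1],[0,0,0,0,0,0,-1],[0,0,0,0,0,0,-1],[0,0,0,0,0,0,-1],[0,0,0,0,0,0,-1],[0,0,0,0,0,0,-1],[0,0,0,0,0,0,-1]]'; python3 chk.py
python3 - <<'E'
from h import *
c=viewer.read_camera("top"); X=cloud(c)
for n in ["pen_center","vial","tipbox"]:
    for r in regions_of(n,"top"): print(n,round(r["score"],2),np.median(X[r["pixels"]],0).round())
E
```

```text
t: 15.15
eef_pos: [595.9, 22.7, 17.4]
tcp_rot: [3.14, 0.0, -1.538]
ft_force: [-18.6, -2.2, 4.5]
opening: 0.529
t: 15.95
eef_pos: [595.9, 22.7, 17.4]
tcp_rot: [3.14, 0.0, -1.538]
ft_force: [-18.3, -2.7, 6.7]
opening: 0.525
[595.87532101  22.70878607  17.35806579] [ 1.79901742e+02  2.48725938e-02 -8.81077054e+01] [-18.29641598  -2.66988438   6.70242765] 0.5248569596349758
module top slope deg x,y [0.13 0.04] z at tcp 56.31
210 green [183, 211] red [141, 180] dark [196, 299]
   green [np.float64(645.7), np.float64(632.4)]
   red [np.float64(664.7), np.float64(647.1)]
   dark [np.float64(639.6), np.float64(587.5)]
427 green [184, 210] red [140, 180] dark [196, 299]
   green [np.float64(648.6), np.float64(636.3)]
   red [np.float64(668.4), np.float64(650.4)]
   dark [np.float64(643.0), np.float64(591.2)]
pen_center 0.55 [ 481. -359.   19.]
vial 0.73 [707. 263.  45.]
vial 0.38 [ 689. -298.   61.]
```

View pics/w8.png

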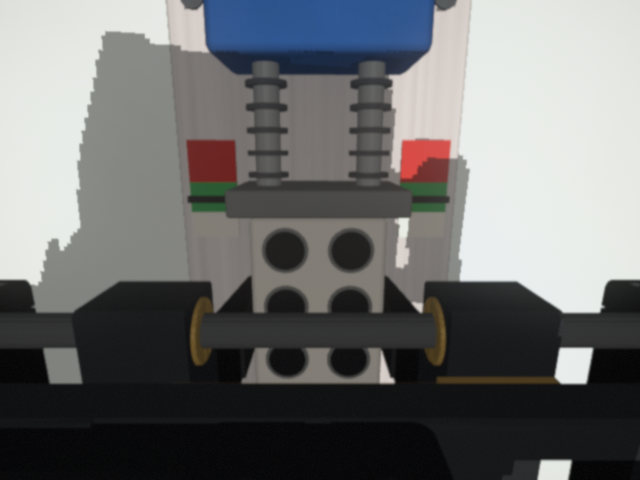

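Both pointers (row 199) stand in mid-green (183–211), the module is flat, square and centred, and it held steady for 0.8 s. The pen is in the tray and the bystanders have not moved. Handing in.

```bash
python3 -c "
from cell import ticket; print(ticket.job_done())"
```

```text
the job is handed in; nothing more can be done
None
```

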